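Blank off an empty place on the heating bank

ROBOT

A 6-joint arm with a two-finger parallel gripper is mounted at the origin on the work surface. World frame = base frame: x ahead of the robot, y to its left, z up, the work surface at z = 0. Lengths are in m, angles in rad, forces in N, time in s.
With the tool pointing down it reaches from about 0.25 to 0.725 m from the base axis. Payload 4 kg.
Tool frame: the origin (TCP) lies on the centre line of the jaws, within the pads' length; the fingertips stand 14 mm ahead of it and the grasp point (between the pads) lies 5 mm behind it; z points along the fingers, x is the direction in which the jaws open and shut, and the axes are right-handed (so a half turn about z gives the same grasp; the last joint's range is limited). The gripper opens to 85 mm and grips with 20 to 120 N. Pads are 22 mm wide; open, the fingers measure 114 mm over their backs; the gripper's body (76 mm by 85 mm) begins 54 mm behind the grasp point. The pads swing forward as they close: fully open they stand 13 mm farther back than shut.
Start: joints at [1.137, 0.241, 0.005, 1.335, 0, 1.571], TCP at [0.21, 0.454, 0.245] pointing down, gripper open.
Joint ranges: [-2.72, 2.72], [-1.05, 1.87], [-1.09, 1.28], [-1.99, 2.15], [-1.42, 1.44], [-3.14, 3.14]. Speed limits (rad/s): [2.79, 2.79, 3.14, 3.14, 3.14, 3.14].

INTERFACE

Orientations are given as a unit quaternion [x, y, z, w].
In Python, from workcell import bot gives the robot as it stands.
- The arm moves only by the tool play_rows, never from a script. Its argument "motion" is a list of rows, each an object with "fingers": the closure, from -1 (fully open) to 1 (shut), so that 0 is half open; "translation": the shift along the tool's x, y, z in cm, a list of three; "roll": the turn about the tool's z in degrees. A call has 1 to 20 rows; each row is the pose to reach, as a shift and turn from the pose commanded when the call began, along the tool's axes at that moment; what a row does not reach only later rows make up. A row lasts 1/12 s, in which the tool goes at most 41.7 mm and 7.16 degrees, less where a joint would pass 70% of its speed; a pose out of reach is approached as far as the arm can. A call with a gripper value outside its range is refused whole. The fingers move at their own pace and stop on an object; the grip force is fixed at half the most. Time passes only in rows, so rows that repeat a pose let the fingers close. It gives the time, the measured TCP pose, the force and the opening at its end, in the units of the state.
- bot.get_obs(): the state, without advancing time (a new reading comes with each control period).
- bot.camera(name): name is "side" or "top"; returns a dict with "pixels" (384x512x3 uint8, red, green, blue), "intrinsics" (3x3 intrinsics, pixels), "world_to_cam" (4x4, takes a point from world to camera coordinates). Camera axes: x right, y down, z forward; pixel columns grow to the right and rows downward; lengths in m; the calibration is good to about 2 mm. A picture is of the moment at which its call begins. There is no depth.
- bot.job_done(): hands the job in, once; it reports no verdict.
The state is a dict: "clock": time; "joint_pos": joint angles; "joint_vel": joint speeds; "tau": joint torques, N m; "eef_pos": TCP position; "tool_rot": TCP orientation; "ft_force": force on the tool from outside, world axes, zero at the start; "ft_torque": the same for the moment, N m; "grip_width": finger opening in m.
Only numpy, scipy, OpenCV 4.12 (cv2) and the standard library are available. Lean on these libraries where they do the work, as an engineer would, in place of code of your own. Each camera call takes 0.05 s, during which the arm holds its last target. There are 200 camera calls.

TASK

Close the open middle place of the heating bank with the loose blanking plate: with its two screw slots towards the robot, tuck the plate's plain far edge under the lapped sheet at the back until it meets the stop, without lifting the sheet, the plate square and centred over the opening. Then press the plate down flat on the red foam seal at the near rail and finish while still holding it pressed down, so that a colleague can put the screws in. Leave the tray, the screwdriver, the wash bottle and the beaker alone.

Things in the scene. Friction and masses are not known exactly. Their poses are not given: they have to be found in the camera images.
- bank: heating bank, fixed: white housing 320 mm deep (x), 630 mm wide (y), flat steel deck 110 mm above its origin (centre of its underside). x points to its back, away from the robot, y to the robot's left. Round heaters flush with the deck at y = +205 and -205 mm; the middle place is an open rectangular well, x = -30 to +75 mm, y = -55 to +55 mm, with flat deck all round it
- home (a point): point on the deck at the middle of the near face of the stop bar (5 mm high, 170 mm long along y, hidden under the lapped sheet), in the bank at x = 105, y = 0, z = 110 mm; axes as the bank. The bottom of the plate's far edge belongs here.
- lap_edge (a point): middle of the lapped sheet's underside at the line where it turns up into its flared, black-trimmed lip: 7 mm above the deck at rest, 20 mm nearer the robot than the stop. Springy aluminium sheet, 2 mm thick, 196 mm wide, fixed along its far side 60 mm behind this line; the lip reaches 7 mm more towards the robot and rises 4 mm. The 3 mm plate has 4 mm of room under the sheet
- lap (a joint): how far the lapped sheet is bent up about its far side, rad: 0 at rest, 0.08 when its free edge is lifted by 5 mm; about 1.5 N up at the edge starts to lift it
- seal_top (a point): middle of the top of the red foam seal strip (12 mm along x, 100 mm along y) on the near rail, in the bank at x = -40, y = 0; it stands 4 mm above the deck while it is not pressed
- seal (a joint): how far the foam seal is pressed down, m: 0 free, 0.004 when its top is flush with the deck and the plate lies flat. It begins to yield at 3 N and takes 8 N to be flush; the plate's own weight does not press it down. With the far edge on the deck this takes a push of about 11 N at the handle.
- plate_grip (a point): centre of the blanking plate's grip bar, 27 mm above the centre of its underside; axes as the plate. Loose white metal plate 160 (x) x 140 (y) x 3 mm, 0.35 kg. Black bow handle: bar along y 80 mm long, 14 mm wide, 16 mm high, 16 mm clear of the plate, a post at each end. Plain edge at +x, two dark screw slots at -x. Starts flat on the deck over the left or right heater
- plate_edge (a point): middle of the plate's plain edge, at half its thickness (1.5 mm above its underside), 80 mm in x from the plate's centre; axes as the plate. At the start it faces roughly the back of the bank (within 0.25 rad)
- tray: shallow open steel tray 190 x 120 x 20 mm lying on the deck over the other heater, origin at the centre of its underside; to be left alone
- driver: screwdriver with a blue handle, 150 mm long, lying in the tray; to be left alone
- wash: white plastic wash bottle with red cap, 66 mm across, 170 mm tall, standing on the bench to the left of the bank, origin at the centre of its underside; to be left alone
- beaker: glass beaker, 70 mm across, 90 mm tall, standing on the bench to the right of the bank, origin at the centre of its underside; to be left alone
Not all that is in view belongs to the job. There is more than one size of the part that bears plate_grip; the job needs the largest.

How it is judged:
By the outcome, as a careful person would: the job done as asked, in the order asked, and still so for the second after the job is handed in, while the arm keeps its last pose, push and grip.
It also fails if it takes over 38 s, if anything falls off the work surface, if the arm or the gripper's body presses on something with over 40 N, if the wrist force passes 120 N, or if a joint passes its speed limit or range.

## Working session

There is one attempt and no reset: what is moved stays moved. The work goes in short steps, Python scripts to look and compute and a tool call to move; the robot and the scene stay as the last step left them, time stands still between calls to the robot, and variables do not carry over. Pictures are saved under pics/ and viewed, about 8 in all and at most 12, crops included, and the job is handed in when it is done.

Besides the shell and the picture viewer there is one more tool, called after "Emit:" in YAML: its name, and indented under it one key for each argument. play_rows: Moves the arm, as the interface text tells. Its arguments: {"type":"object","properties":{"motion":{"type":"array","items":{"type":"object","properties":{"fingers":{"type":"number"},"translation":{"type":"array","items":{"type":"number"}},"roll":{"type":"number"}}}}},"required":["motion"]}

```bash
mkdir -p pics; ls; cat > h.py <<'E'
import numpy as np, cv2
from workcell import bot
def snap(n,f=None):
    c=bot.camera(n)
    if f: cv2.imwrite('pics/'+f,cv2.cvtColor(c['pixels'],cv2.COLOR_RGB2BGR))
    return c
def ray(c,uv,z):
    K=np.array(c['intrinsics']);T=np.array(c['world_to_cam']);R,t=T[:3,:3],T[:3,3]
    o=-R.T@t; d=R.T@np.linalg.inv(K)@np.array([uv[0],uv[1],1.]); return o+d*(z-o[2])/d[2]
def proj(c,p):
    q=np.array(c['world_to_cam'])@np.r_[p,1]; q=np.array(c['intrinsics'])@q[:3]; return q[:2]/q[2]
E
python3 - <<'E'
from h import *
o=bot.get_obs(); print(o['eef_pos'],o['tool_rot'],o['ft_force'],o['grip_width'])
a=snap('top','t0.png'); b=snap('side','s0.png')
for c in(a,b):
    T=np.array(c['world_to_cam']);print(-T[:3,:3].T@T[:3,3],T[2,:3],np.array(c['intrinsics'])[0])
E
```

```text
pics
[0.20990563 0.4531616  0.24439364] [ 8.42704293e-01  5.38375675e-01 -8.86621645e-04  5.66874929e-04] [ 0.26216805  0.02736221 -0.69229522] 0.08539963018273214
[0.28341366 0.0104865  1.18545913] [ 0.16875319 -0.01576513 -0.98553225] [393.22427998   0.         253.31026724]
[ 0.19684817 -1.15932652  0.80820432] [ 0.18992299  0.83822236 -0.51118737] [405.19165427   0.         258.08864614]
```

View pics/t0.png

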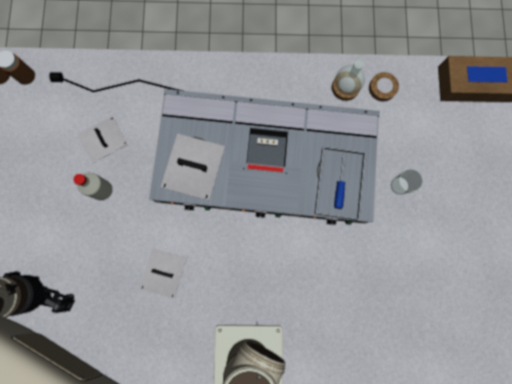

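View pics/s0.png

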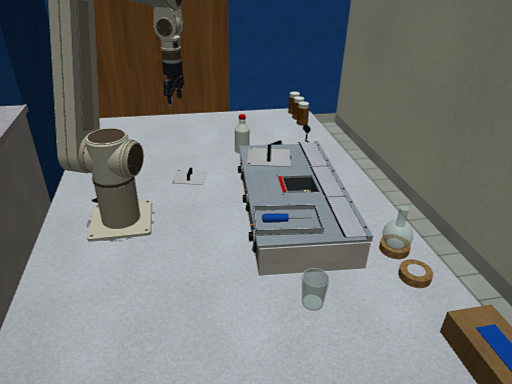

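Top view: three white plates with black handles, at (193,166) on the deck over the left heater, at (102,140) and at (164,272) on the bench. The one on the deck is the largest and lies where described. The well is near (267,148), with the red seal at (265,168) and the lapped strips behind it. I'll confirm this in an enlarged crop.

```bash
python3 - <<'E'
from h import *
im=cv2.imread('pics/t0.png')
cv2.imwrite('pics/t0c.png',cv2.resize(im[85:225,145:345],None,fx=4,fy=4,interpolation=cv2.INTER_CUBIC))
c=snap('top')
for n,u in dict(dk=(193,166),l=(102,140),f=(164,272)).items(): print(n,ray(c,u,.113 if n=='dk' else .003))
E
```

```text
dk [0.53586988 0.16237691 0.113     ]
l [0.6401669  0.46216736 0.003     ]
f [0.24142424 0.25122173 0.003     ]
```

View pics/t0c.png

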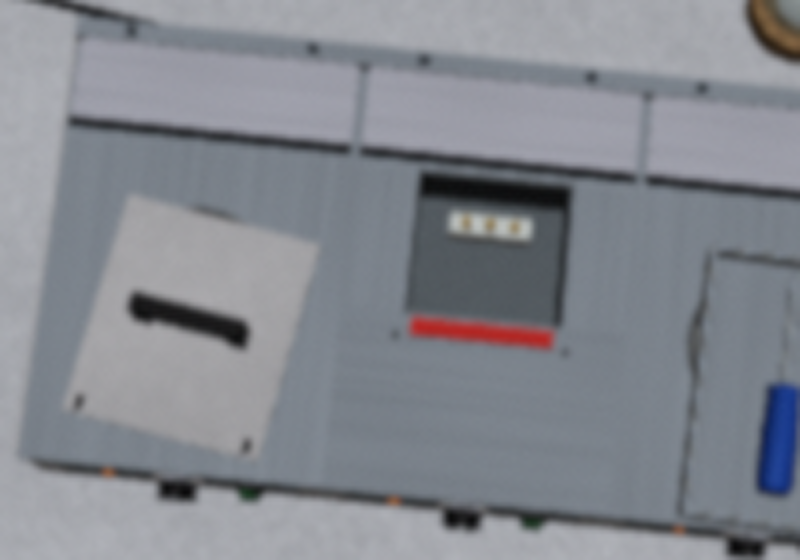

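The crop confirms it: the deck plate has its plain edge to the back, slots at the near corners (crop 80,402 and 247,445) and its handle at crop (188,320). The red seal is at crop (482,333), and the black lip runs from (362,151) to (637,179). Next I'll measure these.

```bash
cat > m.py <<'E'
from h import *
def blob(mask,x0,y0,x1,y1):
    m=np.zeros(mask.shape,np.uint8); m[y0:y1,x0:x1]=mask[y0:y1,x0:x1]
    n,l,s,ce=cv2.connectedComponentsWithStats(m); k=1+np.argmax(s[1:,4]); return (l==k).astype(np.uint8)
def pts(m): v,u=np.nonzero(m); return np.c_[u,v].astype(np.float32)
def wpts(c,P,z): return np.array([ray(c,p,z)[:2] for p in P])
def rect(P):
    r=cv2.minAreaRect(P.astype(np.float32)*1000); return np.array(r[0])/1000,r[1],r[2]
E
python3 - <<'E'
from m import *
c=snap('top'); S=4
K=np.array(c['intrinsics']); c4=dict(c); K4=K.copy(); K4[0]*=S;K4[1]*=S; K4[0,2]+=(S-1)/2;K4[1,2]+=(S-1)/2; c4['intrinsics']=K4
im=cv2.resize(c['pixels'],None,fx=S,fy=S,interpolation=cv2.INTER_CUBIC).astype(int)
r,g,b=im[...,0],im[...,1],im[...,2]
red=blob(((r>150)&(g<85)&(b<85)).astype(np.uint8),235*S,155*S,300*S,180*S)
print('red',rect(wpts(c4,pts(red)[::3],.114)))
pl=blob(((r>150)&(r-b>-3)).astype(np.uint8),155*S,125*S,230*S,205*S)
hull=cv2.convexHull(pts(pl))[:,0]
print('plate',rect(wpts(c4,hull,.113)))
ha=blob((im.sum(2)<200).astype(np.uint8),172*S,150*S,212*S,180*S)
for z in(.145,.130):print('handle',z,rect(wpts(c4,pts(ha)[::3],z)))
lip=blob((im.sum(2)<230).astype(np.uint8),234*S,115*S,306*S,131*S)
L=wpts(c4,pts(lip)[::3],.121); print('lip',rect(L))
# deck outline line fit front edge via tops of image corners (crop px)
q=lambda u,v:ray(c,((u-1.5)/4+145,(v-1.5)/4+85),.11)[:2]
print('deck front-left corner',q(22,458),'well near L/R',q(411,318),q(552,336),'well far L/R',q(421,175),q(571,188))
E
```

```text
red (array([ 0.53391895, -0.03846862]), (98.14498138427734, 11.623517990112305), 84.99666595458984)
plate (array([0.53564282, 0.16323239]), (135.18678283691406, 154.93588256835938), 75.63615417480469)
handle 0.145 (array([0.53224976, 0.16170943]), (80.99198913574219, 15.30530834197998), 75.4952392578125)
handle 0.13 (array([0.53583722, 0.16388959]), (82.15963745117188, 15.52590560913086), 75.49529266357422)
lip (array([ 0.65370477, -0.048926  ]), (191.08969116210938, 5.567075729370117), 84.92802429199219)
deck front-left corner [0.44133889 0.27708063] well near L/R [0.54424452 0.0107683 ] [ 0.53276615 -0.08830626] well far L/R [0.64902977 0.00502374] [ 0.64115003 -0.10208462]
```

Emit:
play_rows:
  motion:
    - {"fingers": -1,"translation": [-0.4,1.4,0],"roll": 3}
    - {"fingers": -1,"translation": [-1.3,4.2,0],"roll": 8}
    - {"fingers": -1,"translation": [-2.3,7.5,0],"roll": 14}
    - {"fingers": -1,"translation": [-3.4,11,0],"roll": 21}
    - {"fingers": -1,"translation": [-4.5,14.6,0.3],"roll": 28}
    - {"fingers": -1,"translation": [-5.6,18.2,0.7],"roll": 35}
    - {"fingers": -1,"translation": [-6.7,21.9,1.2],"roll": 42}
    - {"fingers": -1,"translation": [-7.8,25.5,1.7],"roll": 49}
    - {"fingers": -1,"translation": [-8.9,29.2,2.2],"roll": 56}
    - {"fingers": -1,"translation": [-10,32.8,2.8],"roll": 63}
    - {"fingers": -1,"translation": [-11,36,3.3],"roll": 69}
    - {"fingers": -1,"translation": [-11.8,38.7,3.8],"roll": 74}
    - {"fingers": -1,"translation": [-12.4,40.6,4.2],"roll": 77.5}
    - {"fingers": -1,"translation": [-12.7,41.5,4.5],"roll": 79.5}
    - {"fingers": -1,"translation": [-12.8,41.7,4.5],"roll": 79.5}
    - {"fingers": -1,"translation": [-12.8,41.7,4.5],"roll": 79.5}

```text
clock: 1.53
eef_pos: [0.5343, 0.1621, 0.1999]
tool_rot: [0.992, -0.125, -0.001, 0.0]
ft_force: [-0.2, 0.0, -0.1]
grip_width: 0.0856
```

```bash
python3 - <<'E'
from m import *
o=bot.get_obs(); q=o['tool_rot'];print(o['clock'],o['eef_pos'],2*np.degrees(np.arctan2(q[1],q[0])),q,o['joint_pos'],o['ft_force'])
a=snap('top'); b=snap('side')
t=a['pixels'][100:220,140:300]; s=b['pixels'][90:210,210:370]
cv2.imwrite('pics/g1.png',cv2.resize(np.vstack([t,s]),None,fx=2.5,fy=2.5,interpolation=3)[...,::-1])
E
```

```text
1.5333 [0.53432949 0.16213646 0.19986861] -14.327576596514831 [ 9.92193454e-01 -1.24706146e-01 -7.21455004e-04  8.32846531e-05] [2.94383164e-01 3.79366036e-01 7.90097867e-02 1.27182576e+00
 4.35458200e-04 2.11524257e+00] [-0.21974003  0.00402962 -0.14600351]
```

View pics/g1.png

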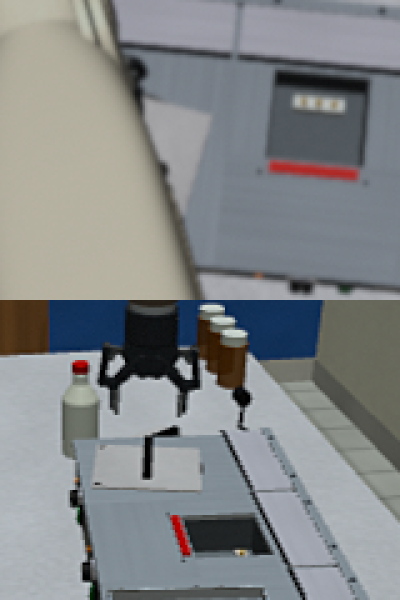

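The side view (picture 4) shows the jaws straddling the handle bar, fingers at about (115,405) and (182,405) with the bar at (150,455). I'll descend and grip.

Emit:
play_rows:
  motion:
    - {"fingers": -1,"translation": [0,0,0.8],"roll": 0}
    - {"fingers": -1,"translation": [0,0,2.2],"roll": 0}
    - {"fingers": -1,"translation": [0,0,3.8],"roll": 0}
    - {"fingers": -1,"translation": [0,0,5.2],"roll": 0}
    - {"fingers": -1,"translation": [0,0,6.2],"roll": 0}
    - {"fingers": -1,"translation": [0,0,6.6],"roll": 0}
    - {"fingers": -0.3,"translation": [0,0,6.6],"roll": 0}
    - {"fingers": 0.3,"translation": [0,0,6.6],"roll": 0}
    - {"fingers": 0.6,"translation": [0,0,6.6],"roll": 0}
    - {"fingers": 1,"translation": [0,0,6.6],"roll": 0}
    - {"fingers": 1,"translation": [0,0,6.6],"roll": 0}
    - {"fingers": 1,"translation": [0,0,6.6],"roll": 0}
    - {"fingers": 1,"translation": [0,0,6.6],"roll": 0}
    - {"fingers": 1,"translation": [0,0,6.6],"roll": 0}
    - {"fingers": 1,"translation": [0,0,6.6],"roll": 0}
    - {"fingers": 1,"translation": [0,0,6.6],"roll": 0}

```text
clock: 2.97
eef_pos: [0.5355, 0.1624, 0.1352]
tool_rot: [0.992, -0.125, 0.001, -0.0]
ft_force: [0.8, -0.1, 5.4]
grip_width: 0.0128
```

Emit:
play_rows:
  motion:
    - {"fingers": 1,"translation": [0,0,-0.3],"roll": 0}
    - {"fingers": 1,"translation": [0,0,-1.0],"roll": 0}
    - {"fingers": 1,"translation": [0,0,-2],"roll": 0}
    - {"fingers": 1,"translation": [0.1,0.3,-2.8],"roll": 0}
    - {"fingers": 1,"translation": [0.5,1.2,-3.3],"roll": -0.5}
    - {"fingers": 1,"translation": [1.1,2.8,-3.5],"roll": -1.3}
    - {"fingers": 1,"translation": [1.9,4.7,-3.5],"roll": -2.3}
    - {"fingers": 1,"translation": [2.8,6.9,-3.5],"roll": -3.4}
    - {"fingers": 1,"translation": [3.7,9.3,-3.5],"roll": -4.5}
    - {"fingers": 1,"translation": [4.6,11.6,-3.5],"roll": -5.7}
    - {"fingers": 1,"translation": [5.5,13.8,-3.5],"roll": -6.8}
    - {"fingers": 1,"translation": [6.3,15.8,-3.5],"roll": -7.8}
    - {"fingers": 1,"translation": [7.0,17.4,-3.5],"roll": -8.6}
    - {"fingers": 1,"translation": [7.4,18.5,-3.5],"roll": -9.1}
    - {"fingers": 1,"translation": [7.6,19.0,-3.5],"roll": -9.4}
    - {"fingers": 1,"translation": [7.6,19.0,-3.5],"roll": -9.4}
    - {"fingers": 1,"translation": [7.6,19.0,-3.5],"roll": -9.4}
    - {"fingers": 1,"translation": [7.6,19.0,-3.5],"roll": -9.4}

```text
clock: 4.47
eef_pos: [0.5611, -0.0399, 0.1694]
tool_rot: [0.999, -0.043, -0.0, -0.0]
ft_force: [-0.2, -0.9, -4.1]
grip_width: 0.0128
```

```bash
python3 - <<'E'
from m import *
o=bot.get_obs(); q=o['tool_rot'];print(o['clock'],o['eef_pos'],2*np.degrees(np.arctan2(q[1],q[0])),q,o['ft_force'],o['ft_torque'],o['grip_width'])
a=snap('top'); b=snap('side')
np.savez('c1.npz',a=a['pixels'],b=b['pixels'])
t=a['pixels'][90:220,170:330]; s=b['pixels'][120:250,230:390]
cv2.imwrite('pics/g2.png',cv2.resize(np.hstack([t,s]),None,fx=2.5,fy=2.5,interpolation=3)[...,::-1])
E
```

```text
4.4667 [ 0.56112465 -0.03988082  0.16943828] -4.912254319990195 [ 9.99081305e-01 -4.28543769e-02 -9.21184618e-05 -1.98358469e-04] [-0.19643291 -0.9139205  -4.08887656] [ 0.04652842 -0.00017927 -0.00782195] 0.01279903648078531
```

View pics/g2.png

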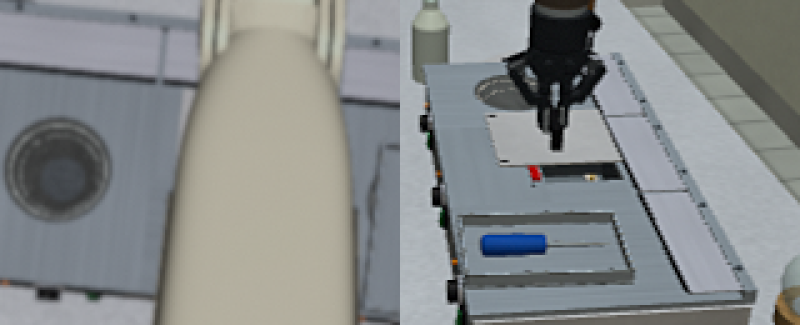

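The plate (picture 5, right half, x 488-622, y 112-165) is held level. The arm hides it in the top view, so I'll measure its corners from the side view, and the lap and seal too as a cross-check.

```bash
cat > sm.py <<'E'
from m import *
S=4
def up(c):
    K=np.array(c['intrinsics']).copy();K[:2]*=S;K[0,2]+=1.5;K[1,2]+=1.5
    d=dict(c);d['intrinsics']=K
    return d,cv2.resize(c['pixels'],None,fx=S,fy=S,interpolation=cv2.INTER_CUBIC).astype(int)
def corners(P):
    a=cv2.approxPolyDP(cv2.convexHull(P),14,True)[:,0]; return a
E
python3 - <<'E'
from sm import *
c=snap('side'); d,im=up(c); o=bot.get_obs(); e=o['eef_pos']
r,g,b=[im[...,i] for i in range(3)]
pl=blob(((r>140)&(r-b>-2)).astype(np.uint8),255*S,155*S,330*S,190*S)
a=corners(pts(pl)); print((a/S).round(1).tolist())
W=wpts(d,a,e[2]-.0252+.003); print((W-e[:2]).round(4))
u=np.array([.9962,-.0872]);v=np.array([.0872,.9962]);print(((W-e[:2])@np.c_[u,v]*1000).round(1))
red=blob(((r>130)&(g<80)&(b<80)).astype(np.uint8),275*S,180*S,300*S,205*S)
print('red',rect(wpts(d,pts(red)[::3],.114)))
cv2.imwrite('pics/s3.png',cv2.resize(c['pixels'][150:220,250:390],None,fx=5,fy=5,interpolation=3)[...,::-1])
E
```

```text
[[286.20001220703125, 189.8000030517578], [281.79998779296875, 186.8000030517578]]
[[-0.0422 -0.0917]
 [-0.0515 -0.072 ]]
[[-34.  -95.1]
 [-45.  -76.2]]
red (array([ 0.5290174 , -0.07231096]), (32.51905059814453, 12.631105422973633), 88.37631225585938)
```

View pics/s3.png

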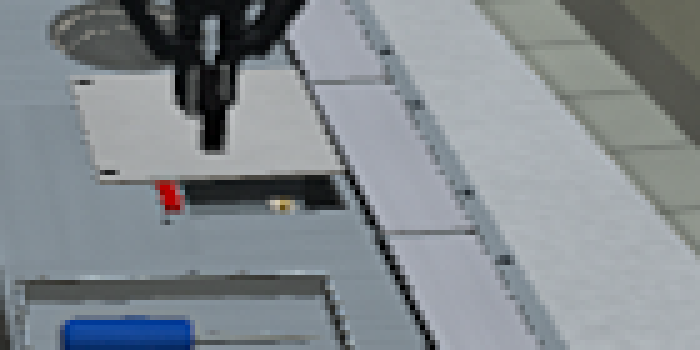

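Picture 6 (offset 250,150, scale 5) shows the plate corners: near-left (70,80), near-right (98,180), far-right (346,171). The gaps on either side of the middle sheet meet the lip at (315,82) and (385,232).

```bash
python3 - <<'E'
from sm import *
c=snap('side'); e=bot.get_obs()['eef_pos']
u=np.array([.9962,-.0872]);v=np.array([.0872,.9962])
home=np.array([.6783,-.0511])
q=lambda p,z:ray(c,((p[0]-2)/5+250,(p[1]-2)/5+150),z)[:2]
B=lambda w:((w-home)@np.c_[u,v]*1000+[105,0]).round(1)
zt=e[2]-.0252+.003
for n,p in dict(nl=(70,80),nr=(98,180),fr=(346,171)).items(): print(n,B(q(p,zt)),((q(p,zt)-e[:2])@np.c_[u,v]*1000).round(1))
for p in((315,82),(385,232)): print('lip',B(q(p,.12)))
for p in((158,182),(182,212),(163,213)): print('red',B(q(p,.114)))
print('tcp',B(e[:2]))
im=c['pixels'][150:220,250:390].astype(int)
# line fits, subpixel: slotted edge & far edge
for v_ in range(168,184,3):
    row=c['pixels'][v_,255:330].astype(int); w=np.nonzero((row[:,0]>140)&(row[:,0]-row[:,2]>-2))[0]
    print(v_,w.min()+255,w.max()+255)
E
```

```text
nl [-95.3  65.5] [-82.7  64.5]
nr [-95.3 -67.3] [-82.7 -68.4]
fr [ 64.6 -69.3] [ 77.3 -70.3]
lip [87.5 98.8]
lip [  84.8 -100.8]
red [-46.8 -19. ]
red [-37.6 -57.2]
red [-50.1 -57.4]
tcp [-12.6   1. ]
168 265 265Traceback (most recent call last):
  File "<stdin>", line 16, in <module>
    return umr_minimum(a, axis, None, out, keepdims, initial, where)
ValueError: zero-size array to reduction operation minimum which has no identity
```

Emit:
play_rows:
  motion:
    - {"fingers": 1,"translation": [0,0.1,0.4],"roll": 0}
    - {"fingers": 1,"translation": [0,0.2,1.2],"roll": 0}
    - {"fingers": 1,"translation": [0,0.2,2.0],"roll": 0}
    - {"fingers": 1,"translation": [0,0.2,2.5],"roll": 0}
    - {"fingers": 1,"translation": [0,0.2,2.8],"roll": 0}
    - {"fingers": 1,"translation": [0,0.2,3.0],"roll": 0}
    - {"fingers": 1,"translation": [0,0.2,3.1],"roll": 0}
    - {"fingers": 1,"translation": [0,0.2,3.1],"roll": 0}
    - {"fingers": 1,"translation": [0,0.2,3.1],"roll": 0}

```text
clock: 5.42
eef_pos: [0.5612, -0.0427, 0.1388]
tool_rot: [0.999, -0.043, 0.0, 0.0]
ft_force: [-1.5, -0.7, 0.1]
grip_width: 0.0128
```

```bash
python3 - <<'E'
from sm import *
o=bot.get_obs(); q=o['tool_rot'];print(o['clock'],o['eef_pos'],2*np.degrees(np.arctan2(q[1],q[0])),q,o['ft_force'],o['ft_torque'],o['grip_width'])
c=snap('side'); t=snap('top')
cv2.imwrite('pics/s4.png',np.vstack([cv2.resize(c['pixels'][150:210,250:370],None,fx=6,fy=6,interpolation=3),cv2.resize(t['pixels'][110:150,215:335],None,fx=6,fy=6,interpolation=3)])[...,::-1])
E
```

```text
5.4167 [ 0.56117781 -0.04268234  0.13884695] -4.960252647681423 [ 9.99063253e-01 -4.32728521e-02  2.78205863e-04  6.23939337e-06] [-1.4614443  -0.69480865  0.05612179] [0.0319727  0.43855325 0.04303027] 0.012849309540807192
```

View pics/s4.png

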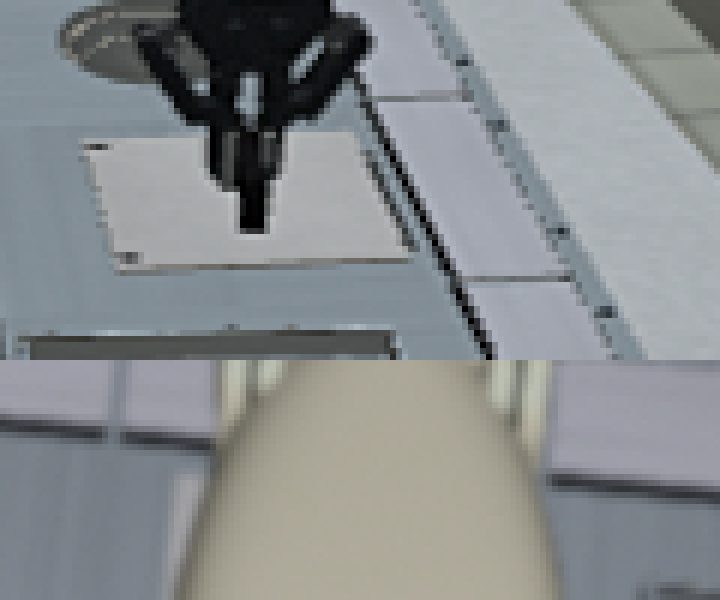

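```bash
python3 - <<'E'
from sm import *
c=snap('side'); e=bot.get_obs()['eef_pos']
u=np.array([.9962,-.0872]);v=np.array([.0872,.9962]); home=np.array([.6783,-.0511])
B=lambda w:((w-home)@np.c_[u,v]*1000+[105,0]).round(1)
q=lambda p,z:ray(c,((p[0]-2.5)/6+250,(p[1]-2.5)/6+150),z)[:2]
for n,p,z in(('nr',(117,271),.1136),('fr',(413,261),.1136),('nl',(80,140),.1166),('fl',(357,131),.1166),('well',(412,248),.11),('lipL',(373,100),.12),('lipR',(457,278),.12),('trayNL',(20,340),.13),('trayFL',(392,332),.13)): print(n,B(q(p,z)))
print('tcp',B(e[:2]))
# subpixel fit of plate's right (lower) edge: brightness drop down each column
g=cv2.cvtColor(c['pixels'],cv2.COLOR_RGB2GRAY).astype(float); P=[]
for x in range(272,317,2):
    col=np.interp(np.arange(188,202,.05),np.arange(384),g[:,x]); gr=np.gradient(col); P.append((x,188+.05*np.argmin(gr)))
P=np.array(P);W=wpts(c,P,.1155); Bw=np.array([B(w) for w in W]); k=np.polyfit(Bw[:,0],Bw[:,1],1)
res=Bw[:,1]-np.polyval(k,Bw[:,0]); print('edge slope deg',np.degrees(np.arctan(k[0])),'y@0',k[1],'rms',res.std())
E
```

```text
nr [-94.5 -68.4]
fr [ 66.2 -71.8]
nl [-96.4  68.7]
fl [67.3 66.6]
well [ 70.8 -53.1]
lipL [83.9 97.2]
lipR [  82.2 -100.1]
trayNL [-156.1 -152.9]
trayFL [  30.8 -161.8]
tcp [-12.2  -1.8]
edge slope deg -2.0279727275334865 y@0 -65.8131514879226 rms 3.3266616163738325
```

Crop of picture 7: the plate is level and just ahead of the lip. The well's far edge still shows at (365-412, 150-248). In y and yaw it agrees with the sheet to about 1 mm and 0.5°. I'll lower it a little and slide it under slowly.

Emit:
play_rows:
  motion:
    - {"fingers": 1,"translation": [0,0,0.05],"roll": 0}
    - {"fingers": 1,"translation": [0,0,0.13],"roll": 0}
    - {"fingers": 1,"translation": [0.1,0,0.13],"roll": 0}
    - {"fingers": 1,"translation": [0.3,0,0.13],"roll": 0}
    - {"fingers": 1,"translation": [0.5,0,0.13],"roll": 0}
    - {"fingers": 1,"translation": [0.7,0,0.13],"roll": 0}
    - {"fingers": 1,"translation": [0.9,0,0.13],"roll": 0}
    - {"fingers": 1,"translation": [1.1,0,0.13],"roll": 0}
    - {"fingers": 1,"translation": [1.3,0,0.13],"roll": 0}
    - {"fingers": 1,"translation": [1.5,0,0.13],"roll": 0}
    - {"fingers": 1,"translation": [1.7,0,0.13],"roll": 0}
    - {"fingers": 1,"translation": [1.8,0,0.13],"roll": 0}
    - {"fingers": 1,"translation": [1.8,0,0.13],"roll": 0}

```text
clock: 6.65
eef_pos: [0.5795, -0.0442, 0.137]
tool_rot: [0.999, -0.043, 0.0, -0.0]
ft_force: [-1.3, 0.9, 2.5]
grip_width: 0.0131
```

```bash
cat > st.py <<'E'
from sm import *
import sys
o=bot.get_obs(); q=o['tool_rot'];e=o['eef_pos']
u=np.array([.9962,-.0872]);v=np.array([.0872,.9962]); home=np.array([.6783,-.0511])
print(round(o['clock'],2),e.round(4),'yaw',2*np.degrees(np.arctan2(q[1],q[0])),q[2:],o['ft_force'].round(2),o['ft_torque'].round(3),'bank',((e[:2]-home)@np.c_[u,v]*1000+[105,0]).round(1))
if len(sys.argv)>1:
    c=snap('side');cv2.imwrite('pics/'+sys.argv[1],cv2.resize(c['pixels'][140:210,250:380],None,fx=6,fy=6,interpolation=3)[...,::-1])
E
python3 st.py s5.png
```

```text
6.65 [ 0.5795 -0.0442  0.137 ] yaw -4.954372332933441 [ 2.47404140e-04 -1.39794346e-05] [-1.3   0.93  2.54] [0.032 0.602 0.021] bank [ 5.9 -1.7]
```

View pics/s5.png

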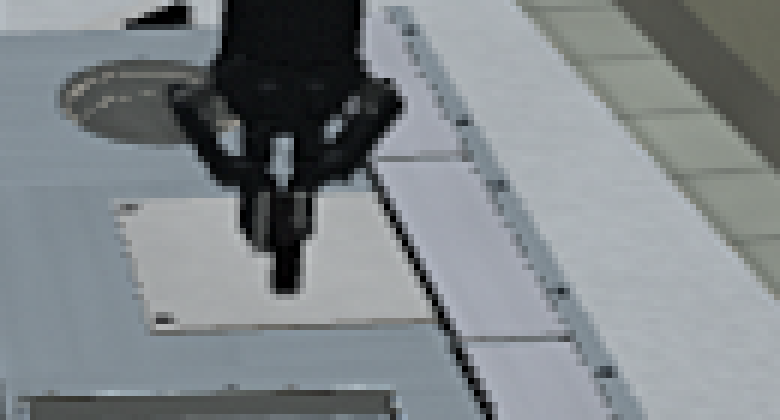

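The lip line (380,180 to 450,340) runs unbroken over the plate's far edge, so the edge is under the sheet. Forces are small. I'll go on towards the stop.

Emit:
play_rows:
  motion:
    - {"fingers": 1,"translation": [0.15,0,0],"roll": 0}
    - {"fingers": 1,"translation": [0.35,0,0],"roll": 0}
    - {"fingers": 1,"translation": [0.55,0,0],"roll": 0}
    - {"fingers": 1,"translation": [0.75,0,0],"roll": 0}
    - {"fingers": 1,"translation": [0.95,0,0],"roll": 0}
    - {"fingers": 1,"translation": [1.15,0,0],"roll": 0}
    - {"fingers": 1,"translation": [1.3,0,0],"roll": 0}
    - {"fingers": 1,"translation": [1.4,0,0],"roll": 0}
    - {"fingers": 1,"translation": [1.5,0,0],"roll": 0}
    - {"fingers": 1,"translation": [1.5,0,0],"roll": 0}

```text
clock: 7.53
eef_pos: [0.5942, -0.0455, 0.1369]
tool_rot: [0.999, -0.043, 0.0, -0.0]
ft_force: [-2.0, -0.2, 2.3]
grip_width: 0.0129
```

```bash
python3 st.py
```

```text
7.53 [ 0.5942 -0.0455  0.1369] yaw -4.955610745479321 [ 8.23469538e-05 -1.03768676e-05] [-1.96 -0.2   2.3 ] [0.055 0.789 0.013] bank [20.7 -1.8]
```

Emit:
play_rows:
  motion:
    - {"fingers": 1,"translation": [0.1,0,0],"roll": 0}
    - {"fingers": 1,"translation": [0.2,0,0],"roll": 0}
    - {"fingers": 1,"translation": [0.3,0,0],"roll": 0}
    - {"fingers": 1,"translation": [0.35,0,0],"roll": 0}
    - {"fingers": 1,"translation": [0.35,0,0],"roll": 0}

```text
clock: 7.95
eef_pos: [0.5976, -0.0458, 0.137]
tool_rot: [0.999, -0.043, 0.0, 0.0]
ft_force: [-0.9, -0.7, 2.6]
grip_width: 0.0129
```

```bash
python3 st.py
```

```text
7.95 [ 0.5976 -0.0458  0.137 ] yaw -4.953500959377438 [9.92488997e-05 7.19913585e-07] [-0.87 -0.67  2.58] [0.065 0.751 0.028] bank [24.2 -1.8]
```

Emit:
play_rows:
  motion:
    - {"fingers": 1,"translation": [0.08,0,0],"roll": 0}
    - {"fingers": 1,"translation": [0.16,0,0],"roll": 0}
    - {"fingers": 1,"translation": [0.2,0,0],"roll": 0}
    - {"fingers": 1,"translation": [0.2,0,0],"roll": 0}

```text
clock: 8.28
eef_pos: [0.5996, -0.046, 0.137]
tool_rot: [0.999, -0.043, 0.0, 0.0]
ft_force: [-1.4, 0.1, 1.6]
grip_width: 0.013
```

```bash
python3 st.py
```

```text
8.28 [ 0.5996 -0.046   0.137 ] yaw -4.956030144154991 [5.67851916e-05 7.26851944e-07] [-1.45  0.11  1.65] [ 0.107  0.774 -0.012] bank [26.1 -1.8]
```

Emit:
play_rows:
  motion:
    - {"fingers": 1,"translation": [0.08,0,0],"roll": 0}
    - {"fingers": 1,"translation": [0.16,0,0],"roll": 0}
    - {"fingers": 1,"translation": [0.2,0,0],"roll": 0}
    - {"fingers": 1,"translation": [0.2,0,0],"roll": 0}

```text
clock: 8.62
eef_pos: [0.5998, -0.046, 0.1367]
tool_rot: [0.999, -0.043, -0.002, -0.0]
ft_force: [-7.4, 0.4, 3.5]
grip_width: 0.0128
```

```bash
python3 st.py s6.png
```

```text
8.62 [ 0.5998 -0.046   0.1367] yaw -4.966383344443612 [-1.80398237e-03 -1.79680526e-05] [-7.38  0.39  3.51] [ 0.104  1.687 -0.047] bank [26.4 -1.8]
```

View pics/s6.png

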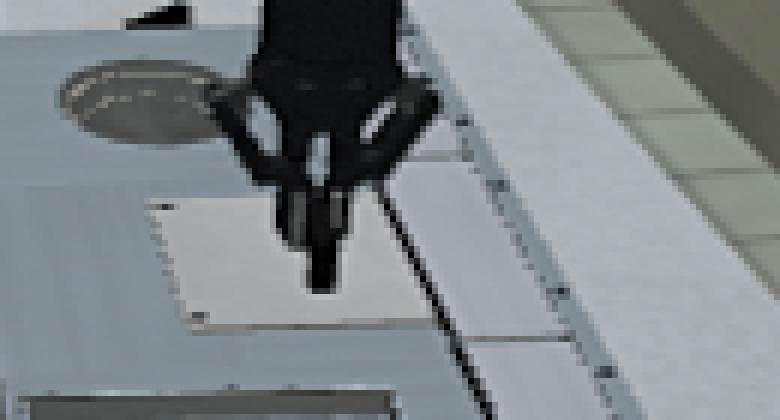

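The stop is reached: Fx went from -1.4 to -7.4 N and the TCP stalled at bank x 26.4. In picture 9 the near corners are (150,203) and (188,331), and the lip is undisturbed. I'll check centring before pressing.

```bash
python3 - <<'E'
from sm import *
c=snap('side')
u=np.array([.9962,-.0872]);v=np.array([.0872,.9962]); home=np.array([.6783,-.0511])
B=lambda w:((w-home)@np.c_[u,v]*1000+[105,0]).round(1)
q=lambda p,z:ray(c,((p[0]-2.5)/6+250,(p[1]-2.5)/6+140),z)[:2]
for n,p,z in(('nl',(149,202),.1145),('nr',(188,331),.1115),('fr@lip',(437,322),.112),('lipR',(457,338),.12),('slotL',(166,207),.1145),('slotR',(199,319),.1145)): print(n,B(q(p,z)))
t=snap('top'); im=t['pixels'].astype(int)
cv2.imwrite('pics/t6.png',cv2.resize(t['pixels'][105:205,205:335],None,fx=6,fy=6,interpolation=3)[...,::-1])
E
```

```text
nl [-56.1  66.9]
nr [-56.1 -68.3]
fr@lip [ 79.8 -71.4]
lipR [  82.2 -100.1]
slotL [-47.1  60.3]
slotR [-49.1 -61.6]
```

View pics/t6.png

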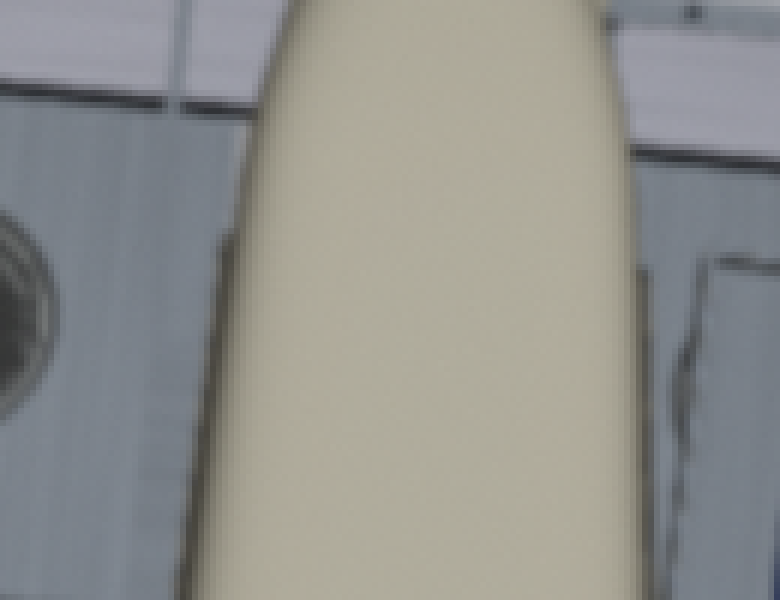

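The top view is blocked by the arm. The side view puts the plate within about 1 mm of centre. The stop contact gave almost no yaw moment (-0.05 Nm, where a corner contact would give about 0.4), so it is square. Now I'll press down.

Emit:
play_rows:
  motion:
    - {"fingers": 1,"translation": [0,0,0.06],"roll": 0}
    - {"fingers": 1,"translation": [0,0,0.12],"roll": 0}
    - {"fingers": 1,"translation": [0,0,0.18],"roll": 0}
    - {"fingers": 1,"translation": [0,0,0.24],"roll": 0}
    - {"fingers": 1,"translation": [0,0,0.3],"roll": 0}
    - {"fingers": 1,"translation": [0,0,0.3],"roll": 0}
    - {"fingers": 1,"translation": [0,0,0.3],"roll": 0}

```text
clock: 9.35
eef_pos: [0.5996, -0.0461, 0.1356]
tool_rot: [0.999, -0.043, -0.001, 0.0]
ft_force: [-10.7, 1.1, 11.5]
grip_width: 0.0126
```

```bash
python3 st.py
```

```text
9.35 [ 0.5996 -0.0461  0.1356] yaw -4.970658930311985 [-1.22064893e-03  2.59779956e-05] [-10.66   1.14  11.5 ] [ 0.162  2.322 -0.056] bank [26.2 -1.9]
```

Emit:
play_rows:
  motion:
    - {"fingers": 1,"translation": [0,0,0.06],"roll": 0}
    - {"fingers": 1,"translation": [0,0,0.12],"roll": 0}
    - {"fingers": 1,"translation": [0,0,0.18],"roll": 0}
    - {"fingers": 1,"translation": [0,0,0.2],"roll": 0}
    - {"fingers": 1,"translation": [0,0,0.2],"roll": 0}
    - {"fingers": 1,"translation": [0,0,0.2],"roll": 0}

```text
clock: 9.85
eef_pos: [0.5995, -0.0461, 0.1351]
tool_rot: [0.999, -0.043, -0.001, 0.0]
ft_force: [-14.9, 2.0, 18.4]
grip_width: 0.0127
```

```bash
python3 st.py s8.png
```

```text
9.85 [ 0.5995 -0.0461  0.1351] yaw -4.969858460430621 [-7.67883078e-04  1.62683892e-05] [-14.93   1.99  18.4 ] [ 0.225  2.935 -0.052] bank [26.1 -1.9]
```

View pics/s8.png

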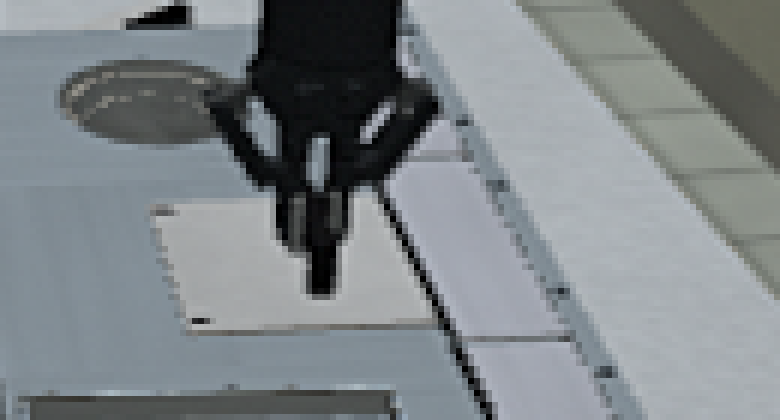

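Emit:
play_rows:
  motion:
    - {"fingers": 1,"translation": [0,0,0.06],"roll": 0}
    - {"fingers": 1,"translation": [-0.05,0,0.12],"roll": 0}
    - {"fingers": 1,"translation": [-0.1,0,0.15],"roll": 0}
    - {"fingers": 1,"translation": [-0.15,0,0.15],"roll": 0}
    - {"fingers": 1,"translation": [-0.15,0,0.15],"roll": 0}
    - {"fingers": 1,"translation": [-0.15,0,0.15],"roll": 0}
    - {"fingers": 1,"translation": [-0.15,0,0.15],"roll": 0}

```text
clock: 10.48
eef_pos: [0.5995, -0.0461, 0.1351]
tool_rot: [0.999, -0.043, 0.001, 0.0]
ft_force: [-13.4, 1.0, 23.2]
grip_width: 0.0127
```

```bash
python3 st.py s9.png; python3 - <<'E'
from sm import *
c=snap('side'); im=c['pixels'].astype(float)
g=cv2.cvtColor(c['pixels'],cv2.COLOR_RGB2GRAY).astype(float)
u=np.array([.9962,-.0872]);v=np.array([.0872,.9962]); home=np.array([.6783,-.0511])
print(proj(c,np.r_[home-u*.16-v*.07,.11]),proj(c,np.r_[home-u*.16-v*.07,.113]),proj(c,np.r_[home-u*.16-v*.07,.117]))
E
```

```text
10.48 [ 0.5995 -0.0461  0.1351] yaw -4.970776784437729 [0.00122108 0.00011706] [-13.4    1.03  23.15] [ 0.188  2.728 -0.078] bank [26.1 -1.9]
[281.3060626  195.41511233] [281.35603595 194.62567676] [281.42285111 193.57018872]
```

View pics/s9.png

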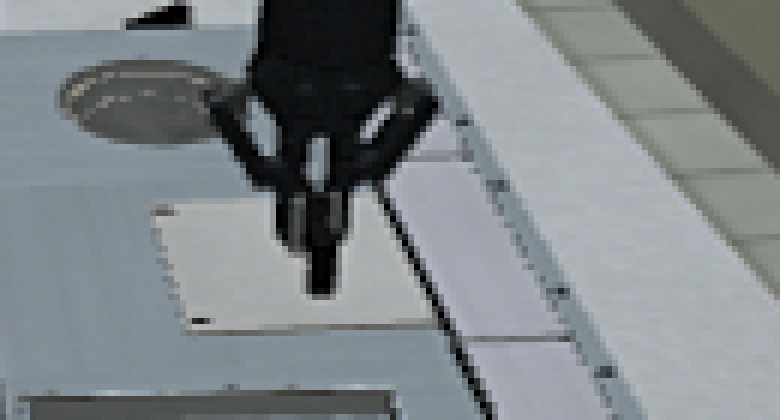

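TCP z stayed at 0.1351 m while the push rose from 22 to 27 N, and the picture did not change. The plate has bottomed out at the height it had lying flat on the deck. I'll hand in while still holding it.

```bash
python3 -c "
from workcell import bot
print(bot.job_done())"
```

```text
the job is handed in; nothing more can be done
None
```

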